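Tip the sample bar down and shut the case

TASK

The sample bar was left standing on end in the front compartment of the open case, so the case cannot be shut. Without picking anything up, push the bar over lengthwise, towards the end of the compartment that has room for it, so that it lies flat on the compartment's floor; then push the lid over and down until it is fully shut. Leave the jar, the puck and the glass dish beside the case undisturbed.

Things in the scene. Friction and masses are not known exactly. Their poses are not given: they have to be found in the camera images.
- case: Open grey sample case fixed to the bench, 116 (x) x 262 (y) x 50 mm high, walls and floor 6 mm. Origin: centre of its underside. x points away from the robot to the hinge side, y along its length, z up; yaw up to 0.35 rad. Front half: an empty lane holding the bar (see lane). Rear half: foam bed, top 42 mm above the bench, with five round specimens set in it, up to 47 mm.
- lane (a point): Centre of the floor of the front compartment, a lane 250 mm long and 48 mm wide, at (-28, 0, 6) mm in the case's frame, axes parallel to the case's. The lane runs 125 mm either way along y; the outer walls rise 44 mm above its floor.
- bar_center (a point): Centre of the loose square aluminium bar, 34 x 34 x 85 mm, about 0.27 kg; z along its length. It starts on end in the lane (top 91 mm above the bench), up to 80 mm either side of the lane's middle, sides within 0.1 rad of the case's. Lying flat its centre is 23 mm above the bench. Pushed near the top it tips rather than slides.
- lid (a joint): Angle of the case's lid, rad: 0 fully shut, 1.57 upright, 2.1 at most (leaning back away from the robot); starts at 1.7 to 2.0. A flat plate 116 x 262 x 8 mm, 0.2 kg, hinged along the case's far long side. The hinge is stiff (0.22 N m), so the lid stays where it is left and must be pushed all the way down; about 4 N near its free edge moves it.
- lid_hinge (a point): Middle of the hinge line, at (58, 0, 51) mm in the case's frame, in the plane of the lid's underside; its y axis is the hinge line.
- lid_edge (a point): Middle of the lid's free long edge, half-way through its thickness: 116 mm from the hinge line. When shut it is at (-58, 0, 55) mm in the case's frame, and the lid's top is 59 mm above the bench.
- jar: Bystander: amber glass jar, 48 mm in diameter, 75 mm high, beyond the case's +y end. Origin: centre of its underside.
- puck: Bystander: round brown resin-mounted specimen, 32 mm in diameter, 20 mm high, in front of the case. Origin: centre of its underside.
- dish: Bystander: shallow glass dish, 84 mm in diameter, 18 mm high, beyond the case's -y end. Origin: centre of its underside.

How it is judged:
By the outcome, as a careful person would: the job done as asked, in the order asked, and still so for the second after the job is handed in, with the robot touching nothing.
It also fails if it takes over 51 s, if anything falls off the work surface, if the arm or the gripper's body presses on something with over 40 N, if the wrist force passes 120 N, or if a joint passes its speed limit or range.

ROBOT

A 6-joint arm with a two-finger parallel gripper is mounted at the origin on the work surface. World frame = base frame: x ahead of the robot, y to its left, z up, the work surface at z = 0. Lengths are in m, angles in rad, forces in N, time in s.
With the tool pointing down it reaches from about 0.375 to 0.9 m from the base axis. Payload 3.1 kg.
Tool frame: the origin (TCP) lies on the centre line of the jaws, within the pads' length; the fingertips stand 19 mm ahead of it and the grasp point (between the pads) is the TCP; z points along the fingers, y is the line along which they close (so a half turn about z gives the same grasp; the last joint's range is limited). The gripper opens to 85 mm and grips with 20 to 120 N. Pads are 22 mm wide; open, the fingers measure 114 mm over their backs; the gripper's body (76 mm by 85 mm) begins 54 mm behind the grasp point. The pads swing forward as they close: fully open they stand 13 mm farther back than shut.
Start: joints at [-1.438, 0.527, 1.433, -0, 1.181, -0.178], TCP at [0.192, -0.595, 0.25] pointing down, gripper open.
Joint ranges: [-3.08, 3.08], [-0.75, 2.2], [0.22, 2.44], [-1.43, 4.57], [0, 2.65], [-2.85, 2.85]. Speed limits (rad/s): [2.79, 2.79, 3.14, 3.14, 3.14, 3.14].

INTERFACE

Orientations are given as a unit quaternion [x, y, z, w].
In Python, from station import manip gives the robot as it stands.
- The arm moves only by the tool servo_tool, never from a script. Its argument "rows" is a list that holds one entry, the list of rows, each a list of 7 numbers: the turn, a rotation vector about the tool's x, y, z in degrees, then the shift along the tool's x, y, z in m, then the gripper command: -1 is shut, 1 is fully open, values between are in proportion. In form: [[[wx, wy, wz, tx, ty, tz, jaw], ...]]. A call has 1 to 8 rows; each row shifts and turns the commanded pose from where the row before left it, along the tool's axes as they then stand; what a row does not reach is not made up. A row lasts 1/12 s, in which the tool goes at most 41.7 mm and 7.16 degrees, less where a joint would pass 70% of its speed; a pose out of reach is approached as far as the arm can. A call is refused whole if a number of a shift passes 0.0417 or a number of a turn 7.16, either way. A call with a gripper value outside its range is refused whole. The fingers move at their own pace and stop on an object; "squeeze" is the grip in N (left out, the last holds). Time passes only in rows, so rows that do not move let the fingers close. It gives the time, the measured TCP pose, the force, the opening and the grip force at its end, in the units of the state.
- manip.sense(): the state, without advancing time (a new reading comes with each control period).
- manip.snapshot(name): name is "scene" or "side" or "wrist"; returns the picture (384x512x3 uint8, blue, green, red); there is no depth.
- manip.camera_info(name): a dict with "K" (3x3 intrinsics, pixels), "camera_from_world" (4x4, takes a point from world to camera coordinates). Camera axes: x right, y down, z forward; pixel columns grow to the right and rows downward; lengths in m; the calibration is good to about 2 mm. The wrist camera is an equidistant fisheye: a pixel r from the principal point sees the ray r / f radians off the axis. A picture is of the moment at which its call begins: read the wrist's pose just before it. camera_info takes no time and is no camera call; for the wrist camera it gives the pose at the moment of the call.
- manip.sign_off(): hands the job in; it is judged then, once.
The state is a dict: "t": time; "q": joint angles; "qd": joint speeds; "tau": joint torques, N m; "tcp_pos": TCP position; "tool_rot": TCP orientation; "force": force on the tool from outside, world axes, zero at the start; "ft_torque": the same for the moment, N m; "finger_gap": opening from 0.0 (shut) to 1.0 (fully open); "gripper_force": force on a finger pad.
Only numpy, scipy, OpenCV 4.12 (cv2) and the standard library are available. Lean on these libraries where they do the work, as an engineer would, in place of code of your own. Each camera call takes 0.05 s, during which the arm holds its last target. There are 200 camera calls.

## Working session

There is one attempt and no reset: what is moved stays moved. The work goes in short steps, Python scripts to look and compute and a tool call to move; the robot and the scene stay as the last step left them, time stands still between calls to the robot, and variables do not carry over. Pictures are saved under pics/ and viewed, at most 10 in all, crops included, and the job is handed in when it is done.

Besides the shell and the picture viewer there is one more tool, called after ">>>" as name([rows], argument=value, ...), one row to a line, values as JSON. servo_tool: Moves the arm, as the interface text tells. Its arguments: {"type":"object","properties":{"rows":{"type":"array","items":{"type":"array","items":{"type":"array","items":{"type":"number"}}}},"squeeze":{"type":"number"}},"required":["rows"]}

```bash
mkdir -p pics; python3 - <<'E'
from station import manip
import cv2,numpy as np
s=manip.sense();print(s['t'],s['tcp_pos'],s['tool_rot'],s['finger_gap'])
for n in("scene","side"):
    cv2.imwrite(f"pics/{n}0.png",manip.snapshot(n)); i=manip.camera_info(n); print(n,np.round(i["K"],1).tolist(),np.round(i["camera_from_world"],4).tolist())
E
```

```text
0.0 [ 0.19164716 -0.59416877  0.24931882] [ 9.87873789e-01  1.55255117e-01  1.65096307e-05 -1.10679987e-03] 1.0002446278909596
scene [[462.6, 0.0, 249.9], [0.0, 462.6, 193.4], [0.0, 0.0, 1.0]] [[-0.3107, 0.9502, 0.0219, 0.1213], [0.6244, 0.2214, -0.749, -0.2908], [-0.7166, -0.2191, -0.6622, 1.271], [0.0, 0.0, 0.0, 1.0]]
side [[354.3, 0.0, 261.4], [0.0, 354.3, 190.8], [0.0, 0.0, 1.0]] [[0.9707, -0.2397, 0.0153, -0.4929], [-0.1439, -0.6316, -0.7619, 0.1668], [0.1923, 0.7374, -0.6476, 0.5704], [0.0, 0.0, 0.0, 1.0]]
```

View pics/scene0.png

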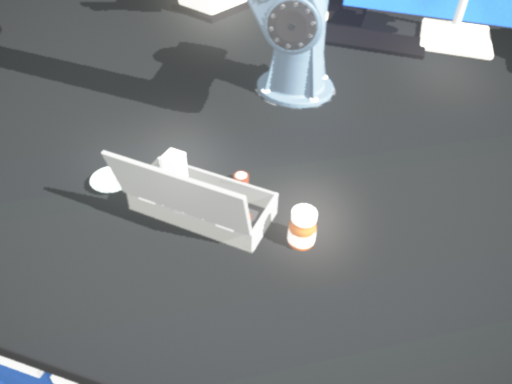

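View pics/side0.png

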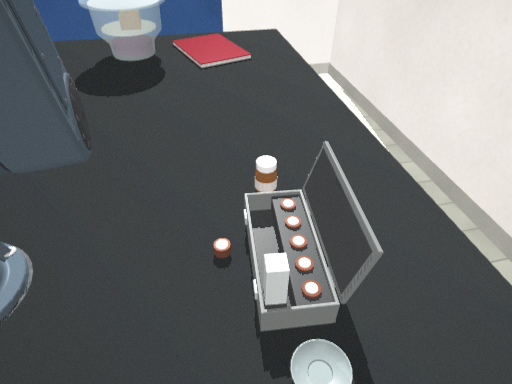

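The side view shows the case (cols 245–335, rows 190–325). The bar stands near the -y end (about 276,275), and the jar (265,175), puck (222,247) and dish (320,370) are clear of it. I'll enlarge it to pick corners.

```bash
python3 - <<'E'
import cv2
im=cv2.imread("pics/side0.png")[140:340,210:410]
im=cv2.resize(im,None,fx=3,fy=3,interpolation=cv2.INTER_CUBIC)
cv2.imwrite("pics/side0c.png",im)
E
```

```text
(no output)
```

View pics/side0c.png

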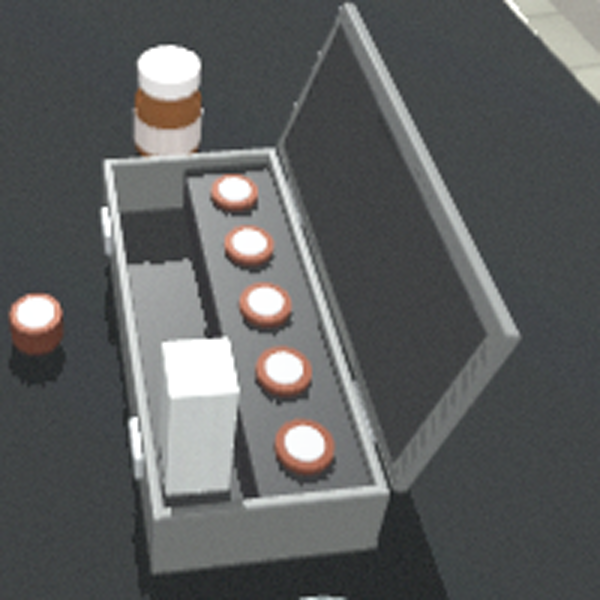

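The crop shows the rim corners at (105,162), (275,151), (388,490) and (154,518). The bar-top corners are at (163,342), (229,338), (239,372) and (168,378). The lid's free edge runs from (347,8) to (510,336).

```bash
cat > h.py <<'E'
from station import manip
import numpy as np, cv2
def ray(n,uv):
    i=manip.camera_info(n);T=np.array(i["camera_from_world"]);R=T[:3,:3];c=-R.T@T[:3,3]
    return c,R.T@np.linalg.solve(np.array(i["K"]),[uv[0],uv[1],1.])
def onz(n,uv,z):
    c,d=ray(n,uv);return c+d*(z-c[2])/d[2]
def side(p,z): return onz("side",(p[0]/3+210-1/3,p[1]/3+140-1/3),z)
E
python3 - <<'E'
from h import *
P=np.array([side(p,.05)[:2] for p in[(105,162),(275,151),(388,490),(154,518)]])
m=np.array([[-58,131],[58,131],[58,-131],[-58,-131]])/1000
c=P.mean(0);Q=P-c
yaw=np.arctan2((m[:,0]*Q[:,1]-m[:,1]*Q[:,0]).sum(),(m*Q).sum())
R=np.array([[np.cos(yaw),-np.sin(yaw)],[np.sin(yaw),np.cos(yaw)]])
print(P.round(4).tolist(),c,yaw,(Q@R*1000).round(1).tolist())
for p in[(155,573),(376,549)]:print('bottom',((side(p,0)[:2]-c)@R*1000).round(1))
B=np.array([side(p,.091)[:2] for p in[(163,342),(229,338),(239,372),(168,378)]])
print('bar',((B-c)@R*1000).round(1).tolist(),B.mean(0))
# lid: ray meets plane y_case=+-131 
for p,y in[((347,8),.131),((510,336),-.131)]:
    o,d=ray("side",(p[0]/3+210-1/3,p[1]/3+140-1/3))
    o2=(o[:2]-c)@R;d2=d[:2]@R;k=(y-o2[1])/d2[1];x=o2[0]+k*d2[0];z=o[2]+k*d[2]
    print('lid',x,z,np.pi-np.arctan2(z-.051,x-.058))
E
```

```text
[[0.4936, 0.0826], [0.6057, 0.0684], [0.5771, -0.1847], [0.4637, -0.1731]] [ 0.53501827 -0.05168345] -0.11451933548438749 [[-56.5, 128.6], [56.5, 127.4], [57.0, -127.3], [-57.0, -128.7]]
bottom [ -55.9 -129.4]
bottom [  57.9 -130.1]
bar [[-44.1, -58.0], [-11.0, -59.2], [-10.0, -80.6], [-44.6, -80.2]] [ 0.49981205 -0.11757072]
lid 0.09206104251142193 0.15687961588155763 1.8820369198696099
lid 0.08945453412759184 0.16409392361233366 1.842067850241789
```

```bash
python3 - <<'E'
from h import *
c=np.array([.535,-.0517]);yaw=-.1145
R=np.array([[np.cos(yaw),-np.sin(yaw)],[np.sin(yaw),np.cos(yaw)]])
for p in[(166,490),(230,487)]:print('barbottom',((side(p,.006)[:2]-c)@R*1000).round(1))
for p in [(168,378),(168,395),(239,372),(239,390)]:print(((side(p,.091)[:2]-c)@R*1000).round(1))
im=cv2.imread("pics/scene0.png")[140:260,80:280]
cv2.imwrite("pics/scene0c.png",cv2.resize(im,None,fx=4,fy=4,interpolation=cv2.INTER_CUBIC))
E
```

```text
barbottom [-44.7 -87.5]
barbottom [-10.8 -89.7]
[-44.6 -80.1]
[-46. -90.]
[-10.  -80.6]
[-12. -91.]
```

View pics/scene0c.png

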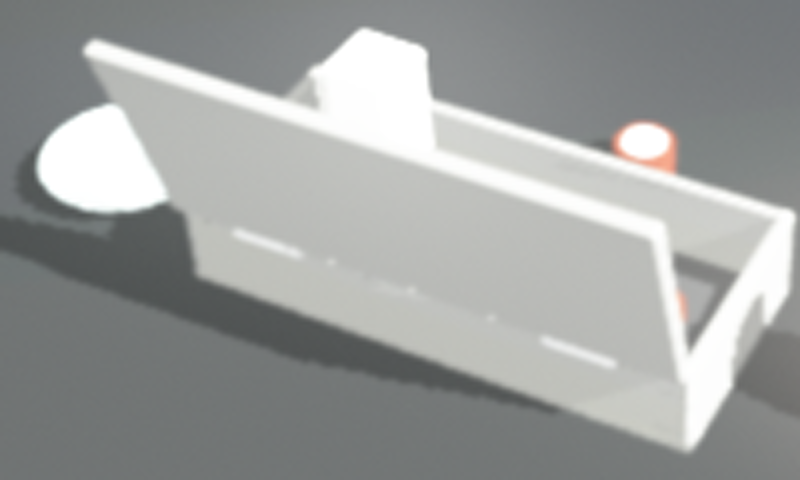

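The bar's -y face is at about case y = -90, so it tips towards +y. I'll turn the tool to align with the case and close the fingers.

>>> servo_tool([
  [[0, 0, 6.1, 0, 0, 0, -1], [0, 0, 6.1, 0, 0, 0, -1], [0, 0, 6.1, 0, 0, 0, -1], [0, 0, 6.1, 0, 0, 0, -1]],
])

```text
t: 0.43
tcp_pos: [0.1917, -0.5945, 0.2497]
tool_rot: [0.998, -0.06, -0.0, -0.001]
force: [-0.7, 0.3, -0.3]
finger_gap: 0.452
gripper_force: 0.0
```

>>> servo_tool([
  [[0, 0, 0, 0.0157, -0.0285, 0, -1], [0, 0, 0, 0.0157, -0.0285, 0, -1], [0, 0, 0, 0.0157, -0.0285, 0, -1], [0, 0, 0, 0.0157, -0.0285, 0, -1], [0, 0, 0, 0.0157, -0.0285, 0, -1], [0, 0, 0, 0.0157, -0.0285, 0, -1], [0, 0, 0, 0.0157, -0.0285, 0, -1], [0, 0, 0, 0.0157, -0.0285, 0, -1]],
])

```text
t: 1.1
tcp_pos: [0.343, -0.381, 0.25]
tool_rot: [0.998, -0.057, -0.0, -0.0]
force: [-0.0, 0.0, -0.9]
finger_gap: -0.002
gripper_force: 0.0
```

>>> servo_tool([
  [[0, 0, 0, 0.0157, -0.0285, 0, -1], [0, 0, 0, 0.0157, -0.0285, 0, -1], [0, 0, 0, 0.0157, -0.0285, 0, -1], [0, 0, 0, 0.0157, -0.0285, 0, -1], [0, 0, 0, 0.0157, -0.0285, 0, -1], [0, 0, 0, 0.0157, -0.0285, 0, -1], [0, 0, 0, 0.0157, -0.028, 0, -1], [0, 0, 0, 0, 0, 0, -1]],
])

```text
t: 1.77
tcp_pos: [0.4763, -0.1929, 0.2501]
tool_rot: [0.999, -0.054, 0.0, -0.001]
force: [-0.4, -0.6, 0.6]
finger_gap: -0.005
gripper_force: 0.0
```

```bash
cat >> h.py <<'E'
c=np.array([.535,-.0517]);yaw=-.1145
R=np.array([[np.cos(yaw),-np.sin(yaw)],[np.sin(yaw),np.cos(yaw)]])
def st():
    s=manip.sense();p=s['tcp_pos'];q=s['tool_rot']
    print(round(s['t'],2),'case',((np.array(p[:2])-c)@R*1000).round(1),'tipz',round(p[2]*1000-19,1),'yawx',2*np.arctan2(q[1],q[0]),'F',np.round(s['force'],1),s['finger_gap'])
E
python3 -c "from h import *;st()"
```

```text
1.77 case [ -42.2 -147. ] tipz 231.1 yawx -0.10901201971134611 F [-0.4 -0.6  0.6] -0.0053917327970762615
```

>>> servo_tool([
  [[0, 0, -0.3, 0.014, -0.022, 0, -1], [0, 0, 0, 0, 0, 0.026, -1], [0, 0, 0, 0, 0, 0.026, -1], [0, 0, 0, 0, 0, 0.026, -1], [0, 0, 0, 0, 0, 0.026, -1], [0, 0, 0, 0, 0, 0.026, -1], [0, 0, 0, 0, 0, 0.026, -1], [0, 0, 0, 0, 0, 0, -1]],
])

```text
t: 2.43
tcp_pos: [0.4876, -0.1759, 0.09]
tool_rot: [0.998, -0.055, -0.004, -0.002]
force: [-0.2, 0.1, -0.2]
finger_gap: -0.001
gripper_force: 0.0
```

```bash
python3 - <<'E'
from h import *
st()
im=manip.snapshot("side")[140:340,210:410]
cv2.imwrite("pics/side1.png",cv2.resize(im,None,fx=3,fy=3,interpolation=cv2.INTER_CUBIC))
E
```

```text
2.43 case [ -32.9 -128.8] tipz 71.0 yawx -0.10929565911616967 F [-0.2  0.1 -0.2] -0.0005769107786306142
```

View pics/side1.png

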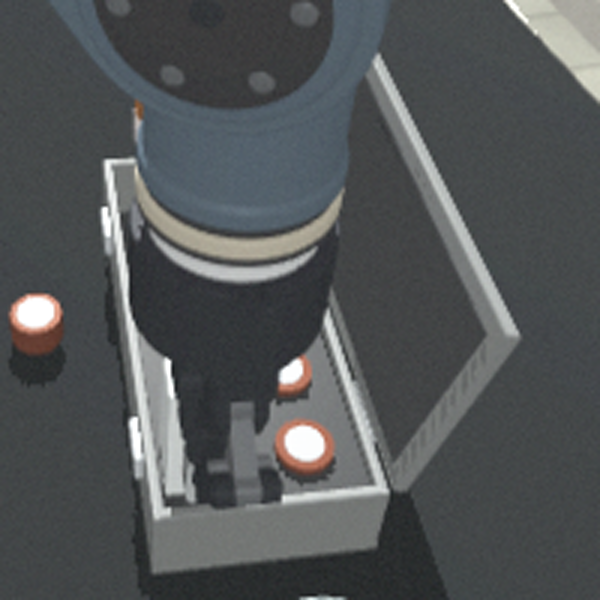

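The fingers hang at the -y side of the bar, with the bar still upright and nothing touched. Now I'll push towards +y.

>>> servo_tool([
  [[0, 0, 0, 0.004, -0.007, -0.004, -1], [0, 0, 0, 0, -0.007, 0, -1], [0, 0, 0, 0, -0.007, 0, -1], [0, 0, 0, 0, -0.007, 0, -1], [0, 0, 0, 0, -0.007, 0, -1], [0, 0, 0, 0, -0.007, 0, -1]],
])

```text
t: 2.98
tcp_pos: [0.4996, -0.1349, 0.0991]
tool_rot: [0.999, -0.054, 0.001, 0.0]
force: [-0.1, -0.2, 0.2]
finger_gap: 0.001
gripper_force: 0.1
```

>>> servo_tool([
  [[0, 0, 0, 0, -0.007, 0, -1], [0, 0, 0, 0, -0.007, 0, -1], [0, 0, 0, 0, -0.007, 0, -1], [0, 0, 0, 0, -0.007, 0, -1], [0, 0, 0, 0, -0.007, 0, -1], [0, 0, 0, 0, -0.007, 0, -1], [0, 0, 0, 0, 0, 0, -1], [0, 0, 0, 0, 0, 0, -1]],
])

```text
t: 3.65
tcp_pos: [0.5039, -0.0936, 0.0983]
tool_rot: [0.999, -0.054, -0.0, 0.0]
force: [0.1, 0.3, -0.5]
finger_gap: 0.002
gripper_force: 0.0
```

```bash
python3 - <<'E'
from h import *
st()
im=manip.snapshot("side")[140:340,210:410]
a=cv2.resize(im,None,fx=2,fy=2,interpolation=cv2.INTER_CUBIC)
b=cv2.resize(manip.snapshot("wrist"),(400,300))
o=np.zeros((400,800,3),np.uint8);o[:,:400]=a;o[:300,400:]=b
cv2.imwrite("pics/s2.png",o)
E
```

```text
3.65 case [-26.1 -45.2] tipz 79.3 yawx -0.10786885842429178 F [ 0.1  0.3 -0.5] 0.0015433352359159051
```

View pics/s2.png

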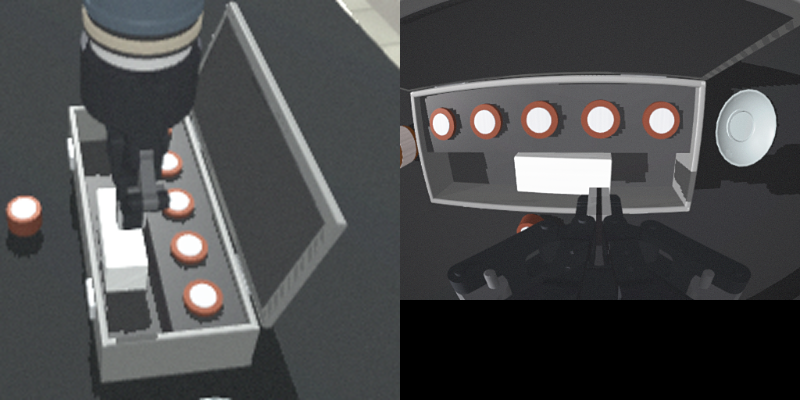

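The bar lies flat in the lane: white face at about (100–148, 190–290) in the side view and a full rectangle in the wrist view. The dish and puck look undisturbed. Next I'll rise over the lid and go behind it.

>>> servo_tool([
  [[0, 0, 0, 0, 0, -0.03, -1], [0, 0, 0, 0, 0, -0.03, -1], [0, 0, 0, 0, 0, -0.03, -1], [0, 0, 0, 0, 0, -0.03, -1], [0, 0, 0, 0, 0, -0.03, -1], [0, 0, 0, 0, 0, 0, -1], [0, 0, 0, 0, 0, 0, -1]],
])

```text
t: 4.33
tcp_pos: [0.5048, -0.0949, 0.2501]
tool_rot: [0.998, -0.055, 0.002, 0.001]
force: [-1.4, 1.1, -0.4]
finger_gap: -0.001
gripper_force: 0.0
```

>>> servo_tool([
  [[0, 0, 0, 0.027, -0.008, 0, -1], [0, 0, 0, 0.027, -0.008, 0, -1], [0, 0, 0, 0.027, -0.008, 0, -1], [0, 0, 0, 0.027, -0.008, 0, -1], [0, 0, 0, 0.027, -0.008, 0, -1], [0, 0, 0, 0.027, -0.005, 0, -1], [0, 0, 0, 0, 0, 0, -1], [0, 0, 0, 0, 0, 0, -1]],
])

```text
t: 5.0
tcp_pos: [0.6696, -0.0669, 0.2454]
tool_rot: [0.999, -0.054, -0.002, -0.0]
force: [-0.4, -0.0, 0.0]
finger_gap: -0.0
gripper_force: 0.0
```

```bash
python3 - <<'E'
from h import *
st()
E
```

```text
5.0 case [135.5   0.3] tipz 226.4 yawx -0.10846703449015829 F [-0.4 -0.   0. ] -0.00014588763654916582
```

>>> servo_tool([
  [[0, 0, 0, 0, 0, 0.022, -1], [0, 0, 0, 0, 0, 0.022, -1], [0, 0, 0, 0, 0, 0.022, -1], [0, 0, 0, 0, 0, 0.022, -1], [0, 0, 0, 0, 0, 0, -1], [0, 0, 0, 0, 0, 0, -1]],
])

```text
t: 5.5
tcp_pos: [0.6673, -0.0668, 0.1583]
tool_rot: [0.998, -0.055, -0.003, -0.001]
force: [-0.1, -0.1, 0.3]
finger_gap: -0.001
gripper_force: 0.0
```

>>> servo_tool([
  [[0, 0, 0, -0.007, 0, 0, -1], [0, 0, 0, -0.007, 0, 0, -1], [0, 0, 0, -0.007, 0, 0, -1], [0, 0, 0, -0.007, 0, 0, -1], [0, 0, 0, -0.007, 0, -0.001, -1], [0, 0, 0, -0.007, 0, -0.001, -1], [0, 0, 0, -0.007, 0, -0.001, -1], [0, 0, 0, -0.008, 0, 0, -1]],
])

```text
t: 6.17
tcp_pos: [0.6134, -0.0609, 0.1643]
tool_rot: [0.999, -0.054, 0.001, 0.0]
force: [1.5, -1.1, 2.3]
finger_gap: 0.0
gripper_force: 1.2
```

```bash
python3 - <<'E'
from h import *
st()
E
```

```text
6.17 case [78.9 -0.2] tipz 145.3 yawx -0.10881440154933465 F [ 1.5 -1.1  2.3] 7.099807423151717e-05
```

>>> servo_tool([
  [[0, 0, 0, -0.009, 0, 0.001, -1], [0, 0, 0, -0.009, 0, 0.002, -1], [0, 0, 0, -0.009, 0, 0.002, -1], [0, 0, 0, -0.008, 0, 0.002, -1], [0, 0, 0, -0.006, 0, 0.003, -1], [0, 0, 0, -0.006, 0, 0.003, -1], [0, 0, 0, -0.006, 0, 0.003, -1], [0, 0, 0, -0.006, 0, 0.003, -1]],
])

```text
t: 6.83
tcp_pos: [0.5538, -0.0542, 0.1437]
tool_rot: [0.999, -0.054, -0.0, -0.0]
force: [2.6, -0.1, 0.6]
finger_gap: 0.002
gripper_force: 0.9
```

```bash
python3 - <<'E'
from h import *
st()
im=manip.snapshot("side")[110:340,180:410]
cv2.imwrite("pics/s3.png",cv2.resize(im,None,fx=2,fy=2,interpolation=cv2.INTER_CUBIC))
E
```

```text
6.83 case [19.  -0.3] tipz 124.7 yawx -0.108881756484215 F [ 2.6 -0.1  0.6] 0.002289128928799733
```

View pics/s3.png

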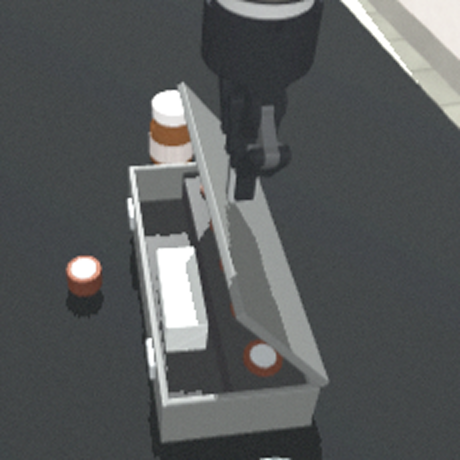

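The lid is about 50° from shut and following the finger, and the bar lies flat at (180,300). Continuing down the arc.

>>> servo_tool([
  [[0, 0, 0, -0.007, 0, 0.0055, -1], [0, 0, 0, -0.007, 0, 0.0055, -1], [0, 0, 0, -0.006, 0, 0.006, -1], [0, 0, 0, -0.005, 0, 0.008, -1], [0, 0, 0, -0.005, 0, 0.008, -1], [0, 0, 0, -0.004, 0, 0.008, -1], [0, 0, 0, -0.003, 0, 0.008, -1], [0, 0, 0, 0, 0, 0, -1]],
])

```text
t: 7.55
tcp_pos: [0.5151, -0.0497, 0.0934]
tool_rot: [0.999, -0.054, -0.003, -0.001]
force: [0.2, -0.2, 0.6]
finger_gap: -0.001
gripper_force: 0.0
```

>>> servo_tool([
  [[0, 0, 0, -0.002, 0, 0.006, -1], [0, 0, 0, -0.002, 0, 0.005, -1], [0, 0, 0, 0, 0, 0.003, -1], [0, 0, 0, 0, 0, 0.002, -1], [0, 0, 0, 0, 0, 0, -1]],
])

```text
t: 7.97
tcp_pos: [0.5132, -0.0497, 0.0788]
tool_rot: [0.999, -0.054, -0.001, -0.0]
force: [-0.8, 0.3, -0.5]
finger_gap: -0.001
gripper_force: 0.0
```

```bash
python3 -c "from h import *;st()"
```

```text
7.97 case [-21.9  -0.5] tipz 59.8 yawx -0.10877481364344048 F [-0.8  0.3 -0.5] -0.0014628012930382403
```

>>> servo_tool([
  [[0, 0, 0, 0, 0, 0.001, -1], [0, 0, 0, 0, 0, 0.001, -1], [0, 0, 0, 0, 0, 0, -1]],
])

```text
t: 8.22
tcp_pos: [0.5137, -0.0499, 0.0781]
tool_rot: [0.999, -0.054, 0.0, 0.0]
force: [-1.3, 0.4, 5.1]
finger_gap: -0.001
gripper_force: 2.9
```

>>> servo_tool([
  [[0, 0, 0, 0, 0, 0.001, -1], [0, 0, 0, 0, 0, 0, -1], [0, 0, 0, 0, 0, 0, -1]],
])

```text
t: 8.47
tcp_pos: [0.5137, -0.0498, 0.078]
tool_rot: [0.999, -0.054, 0.0, 0.0]
force: [-3.5, 0.3, 12.6]
finger_gap: 0.002
gripper_force: 6.5
```

```bash
python3 -c "from h import *;st()"
```

```text
8.47 case [-21.4  -0.6] tipz 59.0 yawx -0.10852343792836357 F [-3.5  0.3 12.6] 0.002294627008567174
```

A hard stop at 59.0 mm with 12.6 N means the lid is shut. I'll retreat and check.

>>> servo_tool([
  [[0, 0, 0, 0, 0, -0.01, -1], [0, 0, 0, 0, 0, -0.03, -1], [0, 0, 0, 0, 0, -0.03, -1], [0, 0, 0, 0, 0, -0.03, -1], [0, 0, 0, 0, 0, -0.03, -1], [0, 0, 0, 0, 0, -0.03, -1], [0, 0, 0, 0, 0, 0, -1], [0, 0, 0, 0, 0, 0, -1]],
])

```text
t: 9.13
tcp_pos: [0.5149, -0.0502, 0.2386]
tool_rot: [0.999, -0.054, 0.003, 0.001]
force: [-0.6, 0.1, -0.6]
finger_gap: -0.002
gripper_force: 0.0
```

```bash
python3 - <<'E'
from h import *
st()
a=cv2.resize(manip.snapshot("side")[140:384,190:390],None,fx=2,fy=2,interpolation=cv2.INTER_CUBIC)
b=cv2.resize(manip.snapshot("scene")[120:270,70:340],None,fx=1.48,fy=1.48)
o=np.zeros((488,800,3),np.uint8);o[:,:400]=a;b=b[:,:400];o[:b.shape[0],400:400+b.shape[1]]=b
cv2.imwrite("pics/s4.png",o)
E
```

```text
9.13 case [-20.2  -0.8] tipz 219.6 yawx -0.108645363452834 F [-0.6  0.1 -0.6] -0.0016108607316594832
```

View pics/s4.png

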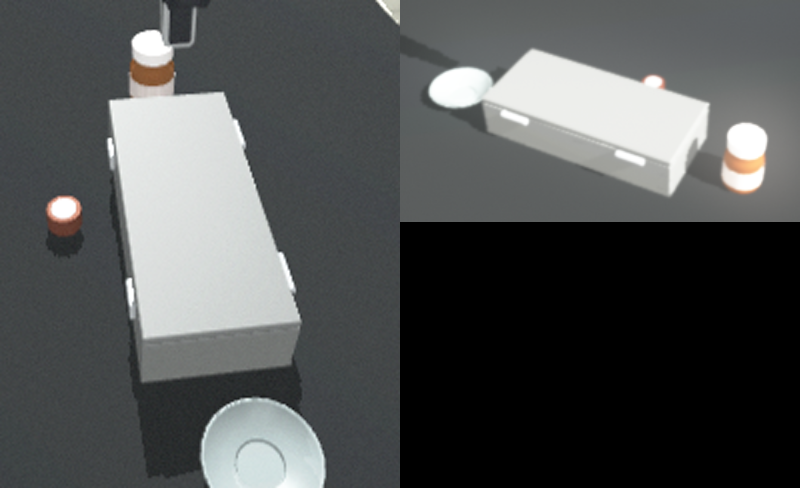

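Both views show the lid flush all round, and the jar, puck and dish where they were.

```bash
python3 -c "from station import manip;print(manip.sign_off())"
```

```text
the job is handed in; nothing more can be done
None
```

The bar was tipped over towards the +y end and lies flat in the lane, the lid is fully shut, the jar, puck and dish were left undisturbed, and the job was handed in at about 9 s.

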